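# Stand the reagent containers in their holders

### The arm

A 7-joint arm with a two-finger parallel gripper is mounted at the origin on the work surface. World frame = base frame: x ahead of the robot, y to its left, z up, the work surface at z = 0. Lengths are in m, angles in degrees, forces in N, time in s.
With the tool pointing down it reaches from about 0.425 to 0.875 m from the base axis. Payload 4.7 kg.
Tool frame: the origin (TCP) lies at the very end of the fingers, on their centre line; the grasp point (between the pads) lies 19 mm behind it; z points along the fingers, y is the line along which they close (so a half turn about z gives the same grasp; the last joint's range is limited). The gripper opens to 87 mm and grips with 3 to 60 N. Pads are 19 mm wide; open, the fingers measure 117 mm over their backs; the gripper's body (75 mm by 190 mm) begins 51 mm behind the grasp point.
Start: joints at [64.865, 18.392, -4.016, 83.108, 1.295, 78.541, -3.26], TCP at [0.284, -0.585, 0.223] pointing down, gripper open.
Joint ranges: [-163.93, 163.93], [-17.29, 119.83], [-79.2, 71.16], [3.27, 140.29], [-89.18, 269.18], [5.43, 117.66], [-154.24, 154.24]. Speed limits (degrees/s): [147.25, 147.25, 180, 180, 180, 180, 180].

### API

Orientations are given as a 3x3 rotation matrix whose columns are the frame's x, y, z axes.
In Python, from plant import arm, ik, capture, camera_params gives the robot as it stands. Calls block until the motion is done:
- arm.move_pose(position, orientation): joint-space move of the TCP to a pose.
- arm.move_l(position, frame=None, v=0.15): straight line of the TCP; frame=None keeps the orientation; v is the mean speed in m/s.
- arm.move_joints(angles): joint-space move.
- arm.open_gripper() and arm.close(): open the fingers fully, or close them until they stop; the grip force is fixed at half the most.
- arm.sleep(seconds).
- ik(position, orientation): joint angles nearest the present ones, or None.
- capture(name): name is "scene" or "side" or "wrist"; returns the picture (480x640x3 uint8, red, green, blue); there is no depth.
- camera_params(name): a dict with "camera_matrix" (3x3 intrinsics, pixels), "distortion" ([k1, k2, p1, p2, k3] as OpenCV has them; the pictures are not rectified), "extrinsics" (4x4, takes a point from camera to world coordinates). Camera axes: x right, y down, z forward; pixel columns grow to the right and rows downward; lengths in m; the calibration is good to about 2 mm. A picture is of the moment at which its call begins: read the wrist's pose just before it. camera_params takes no time and is no camera call; for the wrist camera it gives the pose at the moment of the call.
A pose or a line that the arm cannot do raises arm.MotionError and nothing moves.
- arm.job_done(): hands the job in; it is judged then, once.
Readings, each from a call of its own:
- arm.current_t(): time.
- arm.current_joints(): joint angles.
- arm.current_joint_vel(): joint speeds.
- arm.current_tau(): joint torques, N m.
- arm.current_eef_pos(): TCP position.
- arm.current_tool_rot(): TCP orientation.
- arm.current_wrist_force(): force on the tool from outside, world axes, zero at the start.
- arm.current_wrist_torque(): the same for the moment, N m.
- arm.current_grip_width(): opening from 0.0 (shut) to 1.0 (fully open).
- arm.current_finger_force(): force on a finger pad.
Only numpy, scipy, OpenCV 4.12 (cv2) and the standard library are available. Lean on these libraries where they do the work, as an engineer would, in place of code of your own. Each camera call takes 0.05 s, during which the arm holds its last target. There are 200 camera calls.

### The job

Put the laboratory bench in order: stand each of the four white reagent containers (wide round jar, slim round bottle, square bottle, oblong cartridge) in the grey holder whose shape and size match its foot, upright and flat on the holder's floor inside the rim. Set them down rather than dropping them, and leave the tube rack and the glass beaker where they are.

Things in the scene. Friction and masses are not known exactly. Their poses are not given: they have to be found in the camera images.
- jar: Loose round white jar, the wider of the two round containers: straight body 60 mm in diameter up to 58 mm, flat lid 54 mm wide, 74 mm high overall, 110 to 225 g. Origin: centre of its underside; z up. Stands upright at the start, free on the bench. Can be gripped across the body, for instance 40 to 45 mm above its foot.
- vial: Loose slim round white bottle: straight body 36 mm in diameter up to 60 mm, then a narrow neck and a 22 mm cap, 80 mm high overall, 50 to 100 g. Origin: centre of its underside; z up. Stands upright at the start, free on the bench.
- square_bottle: Loose white bottle of square plan: body 46 x 46 mm (sides along its x and y) up to 60 mm, then a round 30 mm cap, 80 mm high overall, 90 to 185 g. Origin: centre of its underside; z up. Stands upright at the start, free on the bench.
- cartridge: Loose white oblong reagent cartridge: body 78 mm along its x, 32 mm along its y, 60 mm high, with two 22 mm round caps on top (72 mm overall), 95 to 200 g. Origin: centre of its underside; z up. Stands upright at the start, free on the bench. Grip it across its 32 mm width.
- jar_holder: Dark grey shallow round holder, the larger of the two round ones, for the jar: inside diameter 76 mm, rim wall 4 mm thick, rim top 14 mm and inner floor 4 mm above the bench. Fixed to the bench. Origin: centre of its underside, on the bench; z up.
- vial_holder: Dark grey shallow round holder, the smaller, for the slim bottle: inside diameter 52 mm, rim wall 4 mm thick, rim top 14 mm and inner floor 4 mm above the bench. Fixed to the bench. Origin: centre of its underside, on the bench; z up.
- square_holder: Dark grey shallow square holder for the square bottle: inside 62 x 62 mm with sides along its x and y, rim wall 4 mm thick, rim top 14 mm and inner floor 4 mm above the bench. Fixed to the bench. Origin: centre of its underside, on the bench; z up.
- cartridge_holder: Dark grey shallow oblong holder for the cartridge: inside 94 mm along its x, 48 mm along its y, rim wall 4 mm thick, rim top 14 mm and inner floor 4 mm above the bench; the cartridge may go in either way round. Fixed to the bench. Origin: centre of its underside, on the bench; z up.
- rack: Bystander: loose cream tube rack, 84 mm along its x, 44 mm along its y, 50 mm high, with eight glass tubes, some with black stoppers, rising to 88 mm; 450 g. Among the containers; leave it alone. Origin: centre of its underside; z up.
- beaker: Bystander: loose empty round glass beaker, 60 mm across, 80 mm high, 120 g. Among the containers; leave it alone. Origin: centre of its underside; z up.
Not all that is in view belongs to the job. What is shaped like the jar_holder but blue or pink is not meant.

How it is judged:
By the outcome, as a careful person would: the job done as asked, in the order asked, and still so for the second after the job is handed in, with the robot touching nothing.
It also fails if it takes over 96 s, if anything falls off the work surface, if the arm or the gripper's body presses on something with over 40 N, if the wrist force passes 120 N, or if a joint passes its speed limit or range.

## Working session

There is one attempt and no reset: what is moved stays moved. The work goes in short steps, each a Python script; the robot and the scene stay as the last script left them, time stands still between calls to the robot, and variables do not carry over. Pictures are saved under pics/ and viewed, at most 14 in all, crops included, and the job is handed in when it is done.

```bash
ls; mkdir -p pics; python3 - <<'E'
from plant import arm, capture, camera_params
import cv2, numpy as np
np.set_printoptions(precision=3,suppress=True)
for n in ("scene","side"):
    cv2.imwrite(f"pics/{n}0.png",capture(n)[:,:,::-1]); p=camera_params(n)
    print(n,p["camera_matrix"],p["distortion"],p["extrinsics"])
print(arm.current_t(), arm.current_tool_rot(), camera_params("wrist")["extrinsics"])
E
```

```text
pics
scene [[494.606   0.    314.609]
 [  0.    494.606 237.746]
 [  0.      0.      1.   ]] [-0.121  0.     0.     0.     0.   ] [[ 0.247  0.518 -0.819  1.447]
 [ 0.969 -0.142  0.202 -0.232]
 [-0.012 -0.844 -0.537  0.644]
 [ 0.     0.     0.     1.   ]]
side [[448.353   0.    320.736]
 [  0.    448.353 238.752]
 [  0.      0.      1.   ]] [-0.02  0.    0.    0.    0.  ] [[-0.859 -0.357  0.368  0.137]
 [-0.512  0.623 -0.591  0.647]
 [-0.018 -0.696 -0.718  0.796]
 [ 0.     0.     0.     1.   ]]
0.1 [[ 0.899  0.438 -0.001]
 [ 0.438 -0.899  0.002]
 [-0.    -0.002 -1.   ]] [[ 0.438 -0.865 -0.246  0.352]
 [-0.899 -0.422 -0.118 -0.551]
 [-0.002  0.273 -0.962  0.384]
 [ 0.     0.     0.     1.   ]]
```

View pics/scene0.png

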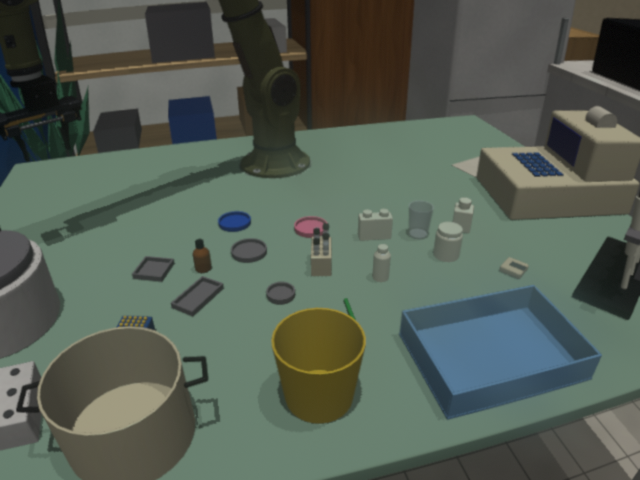

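View pics/side0.png

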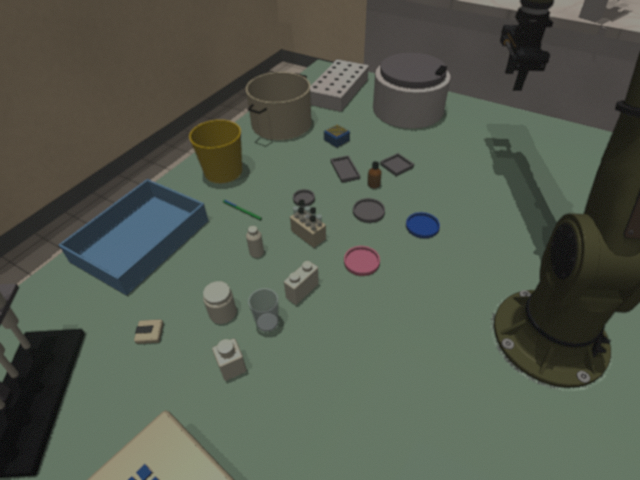

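The scene view (right = +y, up = toward the base) shows:
- **Containers:** cartridge (375,226), square bottle (463,216), jar (448,241), vial (381,263).
- **Bystanders:** beaker (419,220), rack (320,252).
- **Holders:** square (154,268), cartridge (198,296), jar (249,250), vial (281,293).
- **Distractors:** blue disc, pink disc and brown bottle.

The side view shows the same layout. I'll cast rays for coarse positions from both views.

```bash
cat > h.py <<'E'
from plant import arm, ik, capture, camera_params
import cv2, numpy as np
np.set_printoptions(precision=4,suppress=True)
def cast(p,uv,z):
    """pixels -> world xy on plane z"""
    uv=np.asarray(uv,float).reshape(-1,1,2)
    n=cv2.undistortPoints(uv,p["camera_matrix"],np.array(p["distortion"]))[:,0]
    T=np.array(p["extrinsics"]); d=np.c_[n,np.ones(len(n))]@T[:3,:3].T
    return T[:2,3]+d[:,:2]*((z-T[2,3])/d[:,2])[:,None]
def proj(p,P):
    T=np.linalg.inv(p["extrinsics"]); r=cv2.Rodrigues(T[:3,:3])[0]
    return cv2.projectPoints(np.asarray(P,float).reshape(-1,3),r,T[:3,3],p["camera_matrix"],np.array(p["distortion"]))[0][:,0]
def R(yaw):
    """tool down, closing line (tool y) at angle yaw deg from world x"""
    a=np.radians(yaw); y=np.array([np.cos(a),np.sin(a),0]); z=np.array([0,0,-1.])
    return np.c_[np.cross(y,z),y,z]
E
python3 - <<'E'
from h import *
L={"jar":(.074,(449,229),(218,290)),"vial":(.08,(382,249),(253,231)),"sq":(.08,(464,203),(228,347)),
"cartA":(.072,(368,213),(292,281)),"cartB":(.072,(386,211),(307,267)),"beaker":(.08,(420,208),(264,299)),"rack":(.05,(321,248),(308,225)),
"jarH":(.014,(249,249),(369,210)),"vialH":(.014,(281,292),(304,198)),"sqH":(.014,(154,267),(397,164)),"cartH":(.014,(198,295),(345,168)),"brown":(.06,(199,243),(375,165))}
for k,(z,a,b) in L.items(): print(k,cast(camera_params("scene"),a,z)[0],cast(camera_params("side"),b,z)[0])
E
```

```text
jar [0.6203 0.2791] [0.6136 0.2811]
vial [0.6639 0.1033] [0.6498 0.1131]
sq [0.5299 0.3653] [0.5095 0.376 ]
cartA [0.502  0.1306] [0.497  0.1849]
cartB [0.5042 0.1747] [0.4902 0.1372]
beaker [0.525  0.2517] [0.516  0.2557]
rack [ 0.5836 -0.0049] [0.5689 0.0087]
jarH [ 0.4917 -0.1522] [ 0.4822 -0.1477]
vialH [ 0.6658 -0.111 ] [ 0.6538 -0.1046]
sqH [ 0.5077 -0.3672] [ 0.5003 -0.3644]
cartH [ 0.6323 -0.2765] [ 0.6218 -0.2739]
brown [ 0.5089 -0.2613] [ 0.5289 -0.2715]
```

```bash
python3 - <<'E'
from h import *
import json
def shot(name,pos,yaw):
    for y in (yaw,yaw+180):
        for z in (pos[2],.3,.25):
            try: arm.move_pose([pos[0],pos[1],z],R(y)); break
            except arm.MotionError as e: print(y,z,e)
        else: continue
        break
    arm.sleep(.2); p=camera_params("wrist"); im=capture("wrist"); cv2.imwrite(f"pics/{name}.png",im[:,:,::-1])
    json.dump({k:np.array(v).tolist() for k,v in p.items()},open(f"{name}.json","w"))
    print(name,arm.current_eef_pos(),np.array(p["camera_matrix"])[0],p["distortion"],p["extrinsics"][:3,3],arm.current_t())
shot("wh",[.56,-.23,.36],90)
shot("wc",[.57,.23,.36],90)
E
```

```text
wh [ 0.5597 -0.2307  0.3597] [363.9342   0.     319.9368] [0.0043 0.     0.     0.     0.    ] [ 0.4853 -0.2302  0.5222] 2.0667
wc [0.5704 0.2291 0.3599] [363.9342   0.     319.9368] [0.0043 0.     0.     0.     0.    ] [0.4961 0.2296 0.5224] 4.0
```

View pics/wh.png

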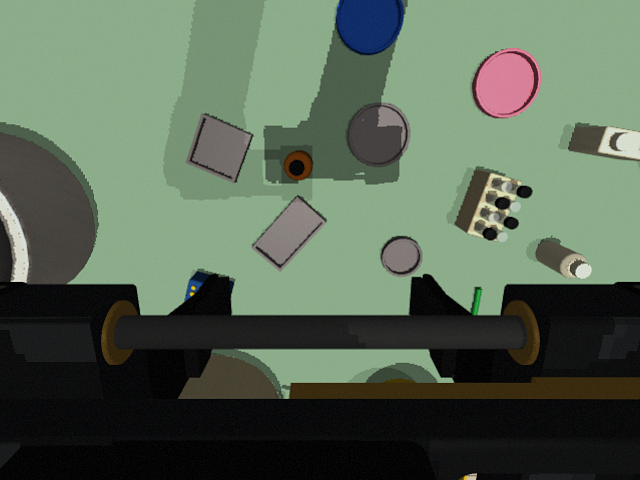

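View pics/wc.png

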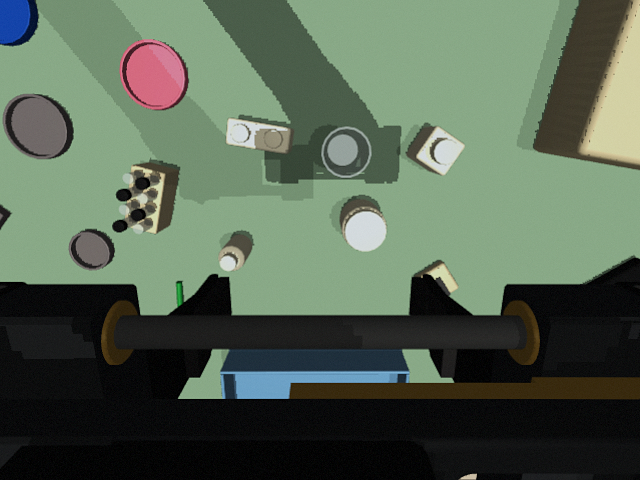

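The wrist views show everything clearly, right = +y and down = +x.
- **wh:** square holder (220,148), cartridge holder (289,233), jar holder (378,134), vial holder (401,256), brown bottle (298,166).
- **wc:** cartridge (258,135), square bottle (438,148), jar (364,230), vial (230,260), beaker (346,151).

Next step is to segment these.

```bash
cat > m.py <<'E'
from h import *
import json
def load(n):
    p={k:np.array(v) for k,v in json.load(open(n+".json")).items()}
    return p,cv2.imread(f"pics/{n}.png").astype(int)
def blob(mask,c,r):
    x,y=c; m=np.zeros_like(mask); m[max(0,y-r):y+r,max(0,x-r):x+r]=mask[max(0,y-r):y+r,max(0,x-r):x+r]
    cs,_=cv2.findContours(m,cv2.RETR_EXTERNAL,cv2.CHAIN_APPROX_NONE)
    return max(cs,key=cv2.contourArea)
def rect(p,c,z):
    q=cast(p,c.reshape(-1,2),z); (cx,cy),(w,h),a=cv2.minAreaRect((q*1000).astype(np.float32))
    if w<h: w,h,a=h,w,a+90
    return np.array([cx,cy,w,h,a])   # mm, yaw of long side
E
python3 - <<'E'
from m import *
p,im=load("wh"); m=((im[:,:,1]-im[:,:,2]<6)).astype(np.uint8)
for n,c,r in (("sqH",(220,148),42),("cartH",(289,233),45),("jarH",(378,134),38),("vialH",(401,256),25),("rack",(495,205),50)):
    b=blob(m,c,r); print(n,rect(p,b,.05 if n=="rack" else .014),cast(p,cv2.fitEllipse(b)[0],.014)*1000)
p,im=load("wc"); g=im[:,:,1]-im[:,:,2]; m=(g<9).astype(np.uint8)
for n,c,r,z in (("jar",(364,230),30,.074),("vial",(230,262),14,.08),("sq",(440,150),32,.06),("cart",(258,135),38,.06)):
    for t in (150,190,215):
        mm=m*(im[:,:,1]>t).astype(np.uint8)
        try: b=blob(mm,c,r); print(n,t,cv2.contourArea(b),rect(p,b,z),cv2.minEnclosingCircle(b))
        except Exception as e: print(n,t,e)
V=[cv2.resize(im[y-36:y+36,x-45:x+45].astype(np.uint8),(400,300),interpolation=cv2.INTER_NEAREST) for x,y in ((258,135),(438,148),(364,225),(234,252))]
cv2.imwrite("pics/crops.png",np.vstack([np.hstack(V[:2]),np.hstack(V[2:])]))
E
```

```text
sqH [ 502.6893 -367.5156   71.5829   70.7107   66.2168] [[ 501.7303 -367.6853]]
cartH [ 622.8769 -276.2453  103.7525   56.5982  137.774 ] [[ 621.4595 -275.2475]]
jarH [ 485.6734 -151.5196   82.324    81.3232   89.9001] [[ 484.4109 -151.6241]]
vialH [ 657.0297 -110.9003   61.935    57.7646   28.795 ] [[ 656.7959 -110.7614]]
rack [576.9891  -3.6041  84.1664  81.0307 164.6588] [[579.3183   9.9901]]
jar 150 1242.5 [613.7579 285.737   54.6046  51.3125  89.9118] ((364.242431640625, 228.8787841796875), 22.202619552612305)
jar 190 1186.5 [614.3979 286.6891  51.0574  50.0354  89.9118] ((365.38043212890625, 230.80978393554688), 20.671350479125977)
jar 215 1134.0 [614.438  287.2708  49.6255  49.4269 136.2845] ((365.2368469238281, 231.1052703857422), 19.875072479248047)
vial 150 437.0 [649.4818 114.4984  32.2217  29.8558  89.9061] ((230.5, 258.5), 12.90358829498291)
vial 190 145.5 [654.7588 109.4501  19.1635  17.9899 176.2238] ((227.28378295898438, 263.33782958984375), 7.649875640869141)
vial 215 126.5 [654.9099 110.064   16.7449  16.6746  86.2236] ((227.5, 263.1666564941406), 7.090786457061768)
sq 150 1255.5 [515.564  377.99    44.4142  44.191  147.4164] ((439.97882080078125, 150.45114135742188), 24.632030487060547)
sq 190 1186.0 [515.5491 378.1312  43.1855  42.9891  57.9809] ((440.0, 150.5), 23.900936126708984)
sq 215 748.0 [515.4843 378.1047  41.4494  41.2037  57.7783] ((440.0730285644531, 150.62359619140625), 22.718475341796875)
cart 150 846.0 [496.7194 151.2663  73.0272  31.4936  80.4872] ((255.84005737304688, 132.40333557128906), 31.34535026550293)
cart 190 739.5 [496.5794 150.8497  71.509   29.5799  80.5246] ((255.7918243408203, 132.28599548339844), 30.386472702026367)
cart 215 289.0 [492.7577 128.6571  27.7854  24.1211 170.837 ] ((234.6511688232422, 130.76744079589844), 13.05414867401123)
```

View pics/crops.png

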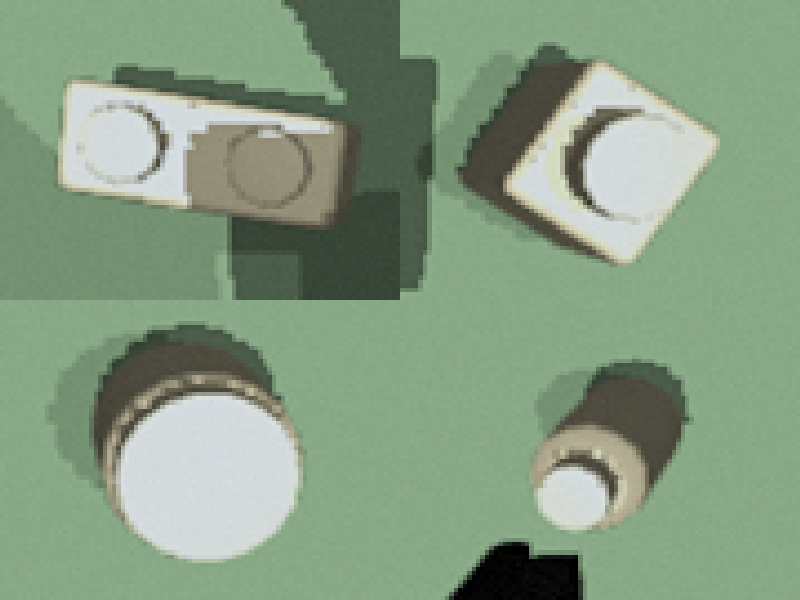

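Poses agree with the stated sizes and with the coarse views. I'll compute the cartridge and beaker centres, then move the jar first.

```bash
cat > pp.py <<'E'
from m import *
def go(pos,yaws):
    q0=np.array(arm.current_joints()); best=None
    for y in yaws:
        q=ik(pos,R(y))
        if q is not None:
            d=np.abs(np.array(q)-q0).max()
            if best is None or d<best[0]: best=(d,y)
    arm.move_pose(pos,R(best[1])); return best[1]
def pick(xy,yaws,zg=.024):
    y=go([*xy,.22],yaws); arm.move_l([*xy,zg],v=.15); arm.close()
    print("grip",y,arm.current_grip_width(),arm.current_finger_force(),arm.current_eef_pos(),arm.current_t())
    arm.move_l([*xy,.22],v=.2); print("lifted",arm.current_grip_width(),arm.current_wrist_force())
def place(xy,yaws,zg=.024):
    y=go([*xy,.22],yaws); arm.sleep(.2); f0=arm.current_wrist_force()[2]
    arm.move_l([*xy,zg+.010],v=.15)
    for dz in np.arange(.007,.0024,-.001):
        arm.move_l([*xy,zg+dz],v=.02); f=arm.current_wrist_force()[2]
        if f-f0>1.: break
    print("down",y,dz,f0,f,arm.current_grip_width(),arm.current_eef_pos())
    arm.open_gripper(); arm.move_l([*xy,.22],v=.15); print("t",arm.current_t())
def both(*a): return [y+k for y in a for k in (-180,0,180)]
E
python3 - <<'E'
from pp import *
p,_=load("wc"); c=cast(p,[(240.0,131.0),(273.4,136.4)],.072)*1e3; d=c[1]-c[0]
print("cart",c.mean(0),np.hypot(*d),np.degrees(np.arctan2(d[1],d[0])),"beaker",cast(p,(346,151),.08))
pick((.6144,.2868),both(110))
place((.4853,-.1515),both(0,45,90,135))
E
```

```text
cart [494.7535 154.2884] 39.88991981405203 81.03232679674795 beaker [[0.5146 0.2602]]
grip 110 0.6799911043368035 29.999879824463278 [0.6145 0.2868 0.0241] 6.7333
lifted 0.6817443925209267 [ 0.3897  0.1755 -1.7078]
down 0 0.004 -1.7113764637985023 -0.49606855167410335 0.6807892293970418 [ 0.4854 -0.1515  0.028 ]
t 14.4
```

```bash
python3 - <<'E'
from pp import *
pick((.6548,.1097),both(0,45,90,135))
place((.6569,-.1109),both(0,45,90,135))
pick((.5155,.3780),both(57.8,147.8))
# keep the same bottle face relation: either square axis fits
place((.5025,-.3675),both(66.2,156.2))
arm.move_pose([.56,-.23,.36],R(90)); arm.sleep(.2)
p=camera_params("wrist"); cv2.imwrite("pics/wh2.png",capture("wrist")[:,:,::-1])
json.dump({k:np.array(v).tolist() for k,v in p.items()},open("wh2.json","w"))
E
```

```text
grip 45 0.4054584681357799 29.99941271758871 [0.6548 0.1097 0.024 ] 17.9583
lifted 0.4064912471511473 [ 0.1357 -0.3749 -0.3499]
down 45 0.007 -1.573927974823392 -0.5271992330003209 0.4088257018981705 [ 0.657  -0.111   0.0312]
t 24.3583
grip 57.8 0.5288773544724865 29.999921657145023 [0.5155 0.378  0.024 ] 28.4333
lifted 0.5243636004588056 [ 0.2039 -0.626  -1.9371]
down -23.80000000000001 0.003 -0.8581483551029045 5.430347492158137 0.5259614892823229 [ 0.5025 -0.3675  0.028 ]
t 37.475
```

View pics/wh2.png

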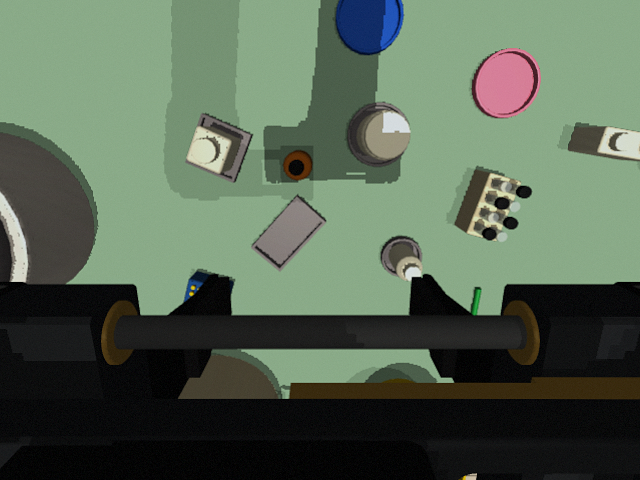

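After three placements, the jar (384,135), vial (408,265) and square bottle (208,150) all sit in their holders. The vial's contact test tripped on noise about 3 mm early, so I'll check numerically that each one stands upright and centred. I'll place the cartridge by height, with a higher force threshold.

```bash
sed -i 's/f-f0>1\./f-f0>4./' pp.py; python3 - <<'E'
from pp import *
p,im=load("wh2"); m=((im[:,:,1]-im[:,:,2]<9)).astype(np.uint8)
for n,c,r,z in (("jar lid",(386,134),34,.078),("vial cap",(412,270),12,.084),("sq top",(208,150),30,.064)):
    for t in (120,150,190):
        mm=m*(im[:,:,1]>t).astype(np.uint8); b=blob(mm,c,r); print(n,t,rect(p,b,z))
print("expected cap px",proj(p,[(.6569,-.1109,.084),(.4853,-.1515,.078),(.5025,-.3675,.084)]))
pick((.4948,.1535),both(170.7))
place((.6223,-.2760),both(47.8))
arm.move_pose([.50,-.12,.38],R(90)); arm.sleep(.2)
p=camera_params("wrist"); a=capture("wrist"); cv2.imwrite("pics/wh3.png",a[:,:,::-1])
json.dump({k:np.array(v).tolist() for k,v in p.items()},open("wh3.json","w"))
c=np.hstack([a[:330,100:500]])
cv2.imwrite("pics/wh3c.png",cv2.resize(c,(720,594),interpolation=cv2.INTER_CUBIC)[:,:,::-1])
s=capture("scene")[180:330,120:320]; cv2.imwrite("pics/s3.png",cv2.resize(s,(800,600),interpolation=cv2.INTER_CUBIC)[:,:,::-1])
E
```

```text
jar lid 120 [ 484.7988 -149.1564   54.7889   52.5692  141.611 ]
jar lid 150 [ 470.5396 -141.3125   31.8247   23.2398   89.9404]
jar lid 190 [ 471.085  -141.2865   31.7717   22.1491   89.9403]
vial cap 120 [ 650.6231 -113.1086   30.5557   28.0933    3.3916]
vial cap 150 [ 650.6609 -113.1063   30.4798   28.0932    3.3914]
vial cap 190 [ 656.2207 -111.7117   20.9795   15.993   116.2442]
sq top 120 [ 502.9755 -366.2644   45.1587   44.6415  156.1401]
sq top 150 [ 502.8655 -366.6508   44.0517   43.8462  156.1331]
sq top 190 [ 502.9167 -366.5156   42.1018   41.1706  156.1812]
expected cap px [[412.371  273.4567]
 [386.5837 134.7991]
 [202.2079 150.1568]]
grip 170.7 0.3675091029028535 29.99810964334756 [0.495  0.1535 0.024 ] 43.2833
lifted 0.362658633036922 [-0.4751  0.0244 -1.4826]
down 47.8 0.003 -1.1245286295694767 5.425022993659597 0.36170015791383103 [ 0.6225 -0.2761  0.0281]
t 51.5083
```

View pics/s3.png

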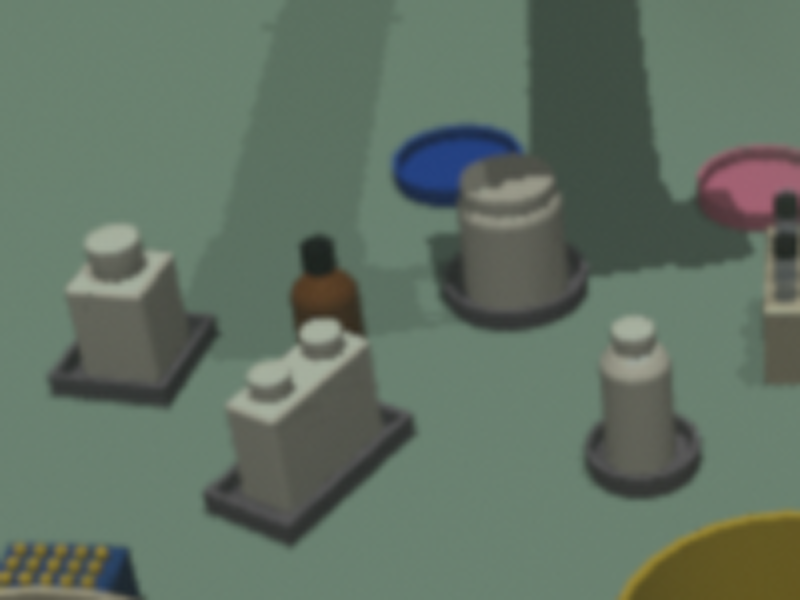

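View pics/wh3c.png

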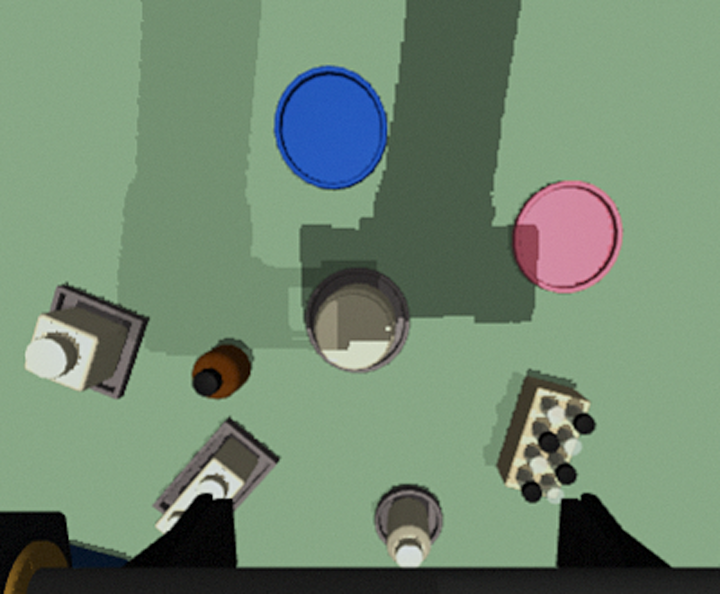

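The scene crop shows all four containers upright inside their matching rims: square (125,310), cartridge (300,420), jar (512,240), vial (635,400). The wrist view agrees, and the tops measure within about 3 mm of the holder centres.

```bash
python3 -c "
from plant import arm
print(arm.current_t()); print(arm.job_done())"
```

```text
52.8083
the job is handed in; nothing more can be done
None
```

All four containers stand upright in their matching holders, and I handed the job in at 52.8 s; the slim bottle was released about 3 mm above its holder floor because a force check tripped early, and the rack and beaker were left alone.

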